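Index the welding turntable one station

TASK

Turn the bench turntable by one station, to the slot marked by the green magnet (not the red one): pull the orange spring plunger knob straight up to free its pin, swing the table round with it, and let the pin spring fully home in the slot by the green magnet so that the table is locked, then let go. Be gentle: never force the table sideways against the pin while it is in a slot, and do not disturb the tools lying on the bench.

Things in the scene. Friction and masses are not known exactly. Their poses are not given: they have to be found in the camera images.
- turntable: Fixed turntable: blue drum under a round grey index plate, 350 mm wide, top 56 mm above the bench. Origin: on the vertical turning axis at bench level; z up; its x axis points at the home slot, where the pin starts. On top turns the stage: steel faceplate of 85 mm radius (top at 70 mm), pipe stub (56 mm wide, top at 134 mm) and a blue arm, 34 mm wide, carrying the plunger.
- home_slot (a point): Middle of the home slot, at the plate's top, 120 mm from the axis. Slots are radial, 30 mm long and 13 mm wide, nominally every 30 degrees, straight-sided. The slots at +30 and -30 degrees are in segments set by hand: each lies 2.5 to 6 mm (up to 0.05 rad) off nominal along the circle, to one side or the other, and no reading tells which. Between slots the plate is flat.
- stage (a joint): Angle of the stage, rad, counter-clockwise from above positive; 0 with the pin in the middle of the home slot and the arm along the turntable's x axis; stops at +-0.95. With the pin out of a slot it turns with some drag (2 to 5 N of push at the knob) and stays where it is left. Pin in a slot: locked, 1.5 mm play either way; 10 N of push does no harm, 25 N is too much.
- pin_lift (a joint): Height of plunger (pin and knob as one), m: 0 = fully home, 9 mm deep in a slot; above 0.009 the pin is clear; top stop 0.014. A spring pushes it down with 5 to 9 N. Let go between slots, the 10 mm wide flat-ended pin lands on the plate (reads about 0.0085) and can be slid along it with the knob; it drops in only within about 1.5 mm of a slot's middle.
- knob_top (a point): Centre of the top face of the orange knob, an upright plain cylinder 28 mm in diameter and 24 mm tall, 120 mm from the turning axis; top 122 mm above the bench when home. Below it is a steel barrel, 26 mm in diameter, top 92 mm above the bench. The pin is straight below the knob; both swing with the stage.
- pointer_tip (a point): Tip region of the yellow pointer on the stage arm, on the same radial line as the plunger, 157 mm from the turning axis, 61 mm above the bench. With the pin in the wanted slot it is over the green magnet.
- magnet_green: Green disc, 20 mm in diameter, 6 mm thick, fixed on the plate 157 mm from the turning axis, just outside the slot to go to, which is the next slot from home on one side or the other (+30 or -30 degrees). Put down by hand: within about 3 mm of the nominal 30 degree direction. Origin: centre of its underside.
- magnet_red: Red disc, the same size, placed likewise by the slot on the other side, which is not wanted.
- mallet: Orange mallet lying on the bench, 260 mm long; origin on its underside. A bystander.
- clamp: Yellow and grey C-clamp lying on the bench, about 190 by 110 mm, 20 mm high. A bystander.
- square: Try square (steel blade, wooden stock) lying on the bench, 150 by 110 mm, 14 mm high. A bystander.

How it is judged:
On the way, in this order (a step that is already met when the one before it is completed fails the run):
1. the plunger is pulled until its pin is clear of the home slot (value of joint pin_lift above 0.0088 m and value of joint stage between -0.1 and 0.1 rad), for 0.05 s.
2. the stage is swung away from the home slot ((value of joint stage above 0.3 rad or value of joint stage below -0.3 rad)), for 0.05 s.
3. the pin is fully home in the slot by the green magnet (value of joint pin_lift below 0.002 m and horizontal distance between pointer_tip and magnet_green below 0.016 m), for 0.2 s.
At the end, for the whole second after the job is handed in: The pin is home (within 2 mm of fully down) in the slot by the green magnet, with the yellow pointer's tip within 16 mm of the green magnet's centre, seen from above, and the stage is at rest (all of step 3 and velocity of joint stage between -0.05 and 0.05 rad/s); the robot touches nothing.
It fails at once if the pin is forced hard (over 30 N) against the index plate (contact force between plunger_c0 and anything else above 30 N).
It fails at once if the mallet is disturbed (moved more than 20 mm) (distance of mallet from where it was at the start of the episode above 0.02 m).
It fails at once if the clamp is disturbed (moved more than 20 mm) (distance of clamp from where it was at the start of the episode above 0.02 m).
It fails at once if the square is disturbed (moved more than 20 mm) (distance of square from where it was at the start of the episode above 0.02 m).
It also fails if it takes over 51 s, if anything falls off the work surface, if the arm or the gripper's body presses on something with over 40 N, if the wrist force passes 120 N, or if a joint passes its speed limit or range.

ROBOT

A 6-joint arm with a two-finger parallel gripper is mounted at the origin on the work surface. World frame = base frame: x ahead of the robot, y to its left, z up, the work surface at z = 0. Lengths are in m, angles in rad, forces in N, time in s.
With the tool pointing down it reaches from about 0.325 to 0.9 m from the base axis. Payload 3.5 kg.
Tool frame: the origin (TCP) lies at the very end of the fingers, on their centre line; the grasp point (between the pads) lies 19 mm behind it; z points along the fingers, y is the line along which they close (so a half turn about z gives the same grasp; the last joint's range is limited). The gripper opens to 85 mm and grips with 20 to 120 N. Pads are 22 mm wide; open, the fingers measure 114 mm over their backs; the gripper's body (76 mm by 85 mm) begins 54 mm behind the grasp point. The pads swing forward as they close: fully open they stand 13 mm farther back than shut.
Start: joints at [-0.103, 0.276, -0.026, 1.268, 0, 1.467], TCP at [0.625, -0, 0.231] pointing down, gripper open.
Joint ranges: [-3.12, 3.12], [-0.85, 1.88], [-1.08, 1.24], [-1.95, 2.15], [-1.57, 1.53], [-3.14, 3.14]. Speed limits (rad/s): [2.57, 2.57, 3.14, 3.14, 3.14, 3.14].

INTERFACE

Orientations are given as a rotation vector (axis times angle).
In Python, from cell import bot gives the robot as it stands. The module is installed in compiled form; this text tells all that it offers.
- The arm moves only by the tool servo_tool, never from a script. Its argument "series" is a list of rows, each an object with "offset": the shift along the world's x, y, z in mm, a list of three; "twist": the turn, a rotation vector about the world's x, y, z in rad, a list of three; "gripper": the gripper command: -1 is shut, 1 is fully open, values between are in proportion. A call has 1 to 12 rows; each row is the pose to reach, as a shift and turn from the pose commanded when the call began; what a row does not reach only later rows make up. A row lasts 1/10 s, in which the tool goes at most 50 mm and 8.59 degrees, less where a joint would pass 70% of its speed; a pose out of reach is approached as far as the arm can. A call with a gripper value outside its range is refused whole. The fingers move at their own pace and stop on an object; "grip_force" is the grip in N (left out, the last holds). Time passes only in rows, so rows that repeat a pose let the fingers close. It gives the time, the measured TCP pose, the force, the opening and the grip force at its end, in the units of the state.
- bot.read_state(): the state, without advancing time (a new reading comes with each control period).
- bot.grab_frame(name): name is "scene" or "side" or "wrist"; returns the picture (420x560x3 uint8, red, green, blue); there is no depth.
- bot.calibration(name): a dict with "fx", "fy", "cx", "cy" (pixels), "R" (3x3) and "t" (3): a world point X has camera coordinates R X + t; the wrist camera has in their place "mount" (4x4, takes a point from camera to tool coordinates, whose origin is the TCP and whose axes are the flange's). Camera axes: x right, y down, z forward; pixel columns grow to the right and rows downward; lengths in m; the calibration is good to about 2 mm. A picture is of the moment at which its call begins: read the wrist's pose just before it. calibration takes no time and is no camera call.
- bot.close_job(): hands the job in; it is judged then, once.
Trained networks look in the newest picture that a camera, given by its name, has taken for a name from the list of things; names that differ only in an ending like _2 or _b are one class to them, and where a whole thing is asked for, a point or a joint stands for the part that bears it (a point fixed in the world has none). Each returns a list of dicts, best first, with "conf" (0 to 1); they miss things now and then, are a little off and sometimes report something else, mostly with a low value. They report only what shows in the picture. A call takes as long as a camera call.
- bot.spot_in(target, camera): "bbox" ([left, top, right, bottom] in pixels, round what is visible of it).
- bot.cut_out(target, camera): "mask" (420x560 bool, what is visible of it) and "bbox" ([left, top, right, bottom] in pixels, round what is visible of it).
- bot.spot_point(target, camera): "point" ([column, row] in pixels: a listed point, or the origin of a listed thing).
The state is a dict: "t": time; "joints": joint angles; "qd": joint speeds; "joint_torque": joint torques, N m; "tool_pos": TCP position; "tcp_rot": TCP orientation; "force": force on the tool from outside, world axes, zero at the start; "moment": the same for the moment, N m; "finger_gap": finger opening in m; "finger_force": force on a finger pad.
Only numpy, scipy, OpenCV 4.12 (cv2) and the standard library are available. Lean on these libraries where they do the work, as an engineer would, in place of code of your own. Each camera call takes 0.05 s, during which the arm holds its last target. There are 200 camera calls.

## Working session

There is one attempt and no reset: what is moved stays moved. The work goes in short steps, Python scripts to look and compute and a tool call to move; the robot and the scene stay as the last step left them, time stands still between calls to the robot, and variables do not carry over. Pictures are saved under pics/ and viewed, at most 10 in all, crops included, and the job is handed in when it is done.

Besides the shell and the picture viewer there is one more tool, called after "Request:" in YAML: its name, and indented under it one key for each argument. servo_tool: Moves the arm, as the interface text tells. Its arguments: {"type":"object","properties":{"series":{"type":"array"},"grip_force":{"type":"number"}},"required":["series"]}

```bash
mkdir -p pics; cat > h.py <<'E'
import numpy as np, cv2
from cell import bot
def save(cam,name):
    f=bot.grab_frame(cam); cv2.imwrite('pics/'+name,f[:,:,::-1]); return f
def ray(cam,px):
    c=bot.calibration(cam); R=np.array(c['R']);t=np.array(c['t'])
    d=R.T@np.array([(px[0]-c['cx'])/c['fx'],(px[1]-c['cy'])/c['fy'],1]); return -R.T@t,d
def onz(cam,px,z):
    o,d=ray(cam,px); return o+d*(z-o[2])/d[2]
E
python3 - <<'E'
from h import *
zs=dict(knob_top=.122,pointer_tip=.061,magnet_green=.056,magnet_red=.056,home_slot=.056,turntable=0,mallet=0,clamp=0,square=0)
for cam in ('scene','side'):
    save(cam,cam+'0.png'); print(cam,-np.array(bot.calibration(cam)['R']).T@bot.calibration(cam)['t'])
    for n,z in zs.items():
        for r in bot.spot_point(n,cam)[:1]: print(n,round(r['conf'],2),np.round(r['point']),onz(cam,r['point'],z).round(4))
print(bot.read_state())
E
```

```text
scene [0.91705213 0.47119574 0.86352899]
knob_top 0.53 [269. 254.] [0.627  0.0781 0.122 ]
pointer_tip 0.79 [263. 276.] [0.6504 0.086  0.061 ]
magnet_green 0.71 [269. 255.] [0.6019 0.0437 0.056 ]
magnet_red 0.39 [238. 256.] [0.666  0.0027 0.056 ]
home_slot 0.93 [270. 265.] [0.6188 0.0694 0.056 ]
turntable 0.93 [296. 244.] [0.4986 0.0286 0.    ]
mallet 0.8 [220. 130.] [ 0.4118 -0.5109  0.    ]
clamp 0.89 [437. 357.] [0.4363 0.4522 0.    ]
square 0.61 [182. 189.] [ 0.6532 -0.3358  0.    ]
side [ 0.47136436 -1.28545243  1.28660917]
knob_top 0.56 [300. 180.] [0.6187 0.0653 0.122 ]
pointer_tip 0.74 [307. 188.] [0.65  0.09  0.061]
magnet_green 0.25 [300. 193.] [0.6225 0.0678 0.056 ]
magnet_red 0.5 [315. 207.] [ 0.671  -0.0029  0.056 ]
home_slot 0.8 [300. 194.] [0.6228 0.0614 0.056 ]
turntable 0.92 [271. 215.] [0.5162 0.0131 0.    ]
mallet 0.67 [243. 346.] [ 0.4236 -0.5124  0.    ]
clamp 0.68 [249. 144.] [0.4351 0.4411 0.    ]
square 0.78 [320. 297.] [ 0.6592 -0.3499 -0.    ]
{'t': 1.0, 'joints': array([-1.03360199e-01,  2.76411712e-01, -2.64166241e-02,  1.26801160e+00,
       -1.39292397e-05,  1.46742051e+00]), 'qd': array([ 0.00080061,  0.00020666, -0.00099875, -0.00035888, -0.00012402,
        0.00161616]), 'joint_torque': array([ 5.10223090e-04, -4.45500290e+01,  2.95574498e+01,  8.02479590e-04,
       -6.52926178e-05,  9.82652381e-06]), 'tool_pos': array([6.24983802e-01, 1.25199596e-05, 2.31298165e-01]), 'tcp_rot': array([-2.22140640e+00, -2.22144108e+00,  6.01623292e-05]), 'force': array([ 0.28328341,  0.34389831, -0.48733982]), 'moment': array([ 0.03103692, -0.0019342 , -0.02196992]), 'finger_force': 0.0, 'finger_gap': 0.08570131428185601}
```

```bash
python3 - <<'E'
import cv2
a=cv2.imread('pics/scene0.png')[180:330,180:380]; cv2.imwrite('pics/sc.png',cv2.resize(a,None,fx=4,fy=4,interpolation=2))
a=cv2.imread('pics/side0.png')[130:280,190:390]; cv2.imwrite('pics/sd.png',cv2.resize(a,None,fx=4,fy=4,interpolation=2))
E
```

```text
(no output)
```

View pics/sc.png

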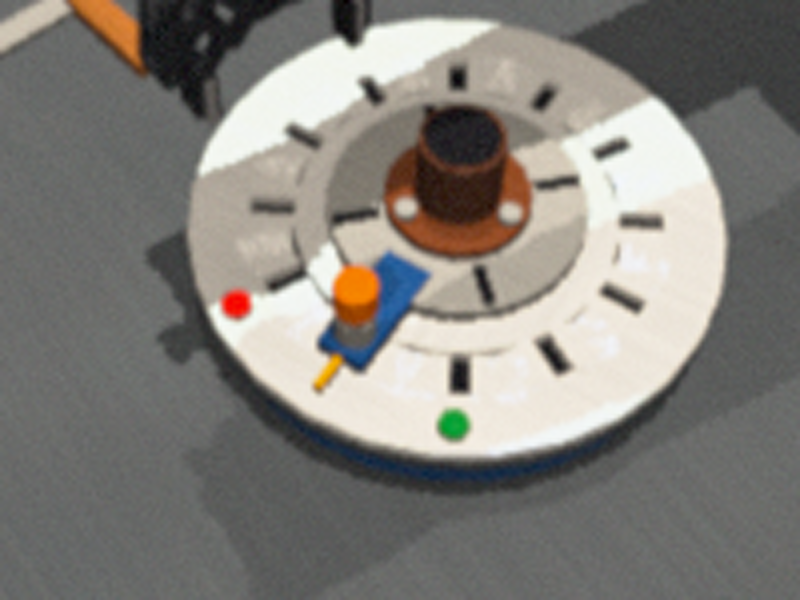

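View pics/sd.png

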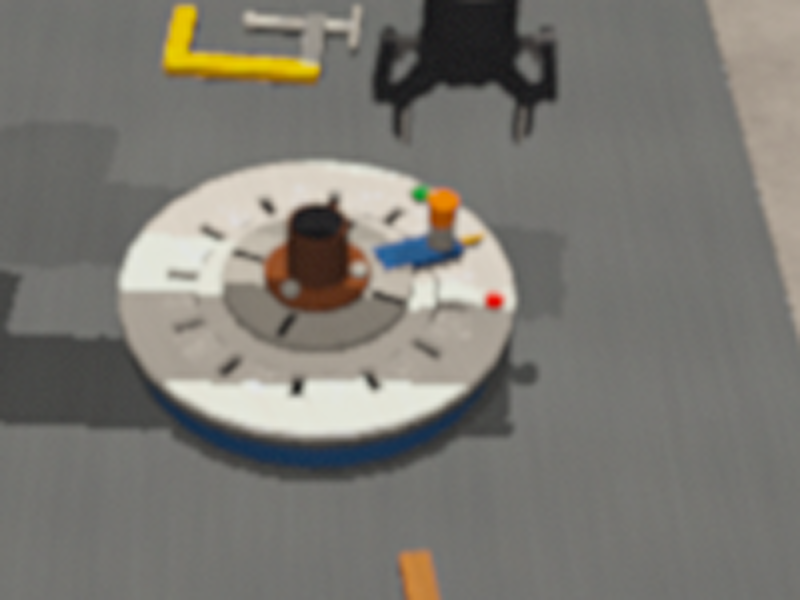

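The scene crop shows the knob top at about (269,250), the green magnet at (293.5,286), its slot at (295,274) and the red magnet at (239,256). The side crop shows the knob top at (301,179.5) and the green magnet at (295,178.5). The network's green_magnet point was wrong because it picked the knob.

```bash
python3 - <<'E'
from h import *
from scipy.optimize import least_squares
def P(cam,c,z):
    o=(180,180) if cam=='scene' else (190,130)
    return onz(cam,(c[0]/4+o[0]-.4,c[1]/4+o[1]-.4),z)[:2]
S=[(547,97),(610,148),(641,221),(623,298),(553,356),(303,135),(272,206),(372,90),(458,77)]
D=[(268,206),(212,232),(182,275),(187,325),(230,365),(297,385),(372,381),(428,348)]
for cam,sl,g,r,k,pt in(('scene',S,(454,424),(237,303),(357,277),(324,380)),('side',D,(420,192),(494,300),(443,197),(476,240))):
    X=np.array([P(cam,c,.056) for c in sl])
    f=least_squares(lambda p:np.hypot(*(X-p).T)-.12,[.51,.02]).x
    print(cam,'axis',f.round(4),'resid',(np.hypot(*(X-f).T)-.12).round(3))
    a=np.degrees(np.arctan2(*(X-f).T[::-1])); print('slot ang mod30',(a%30).round(1))
    for n,c,z in(('green',g,.062),('red',r,.062),('knob',k,.122),('ptr',pt,.061)):
        q=P(cam,c,z); print(n,q.round(4),'r',np.hypot(*(q-f)).round(4),'ang',np.degrees(np.arctan2(*(q-f)[::-1])).round(1))
q=P('scene',(460,375),.056); print('greenslot',q)
E
```

```text
scene axis [0.5102 0.0269] resid [ 0.001 -0.     0.     0.001  0.     0.001  0.    -0.    -0.001]
slot ang mod30 [20.3 21.6 21.3 21.3 20.9 20.8 21.  20.8 21. ]
green [0.609  0.1491] r 0.1571 ang 51.0
red [0.6654 0.0045] r 0.1568 ang -8.2
knob [0.6183 0.0652] r 0.1146 ang 19.5
ptr [0.6531 0.08  ] r 0.1524 ang 20.4
side axis [0.5086 0.0238] resid [ 0.001  0.001  0.     0.001 -0.001 -0.001  0.002  0.001]
slot ang mod30 [20.2 20.1 20.2 21.1 21.1 21.1 21.6 21.7]
green [0.6081 0.1482] r 0.1594 ang 51.3
red [0.6646 0.0016] r 0.1576 ang -8.1
knob [0.6213 0.0709] r 0.1222 ang 22.7
ptr [0.6551 0.0818] r 0.1577 ang 21.6
greenslot [0.58327262 0.12279468]
```

Request:
servo_tool:
  series:
    - {"offset":[-3,68,0],"twist":[0,0,-1.204],"gripper":1}
    - {"offset":[-3,68,0],"twist":[0,0,-1.204],"gripper":1}
    - {"offset":[-3,68,0],"twist":[0,0,-1.204],"gripper":1}
    - {"offset":[-3,68,0],"twist":[0,0,-1.204],"gripper":1}
    - {"offset":[-3,68,0],"twist":[0,0,-1.204],"gripper":1}
    - {"offset":[-3,68,0],"twist":[0,0,-1.204],"gripper":1}
    - {"offset":[-3,68,0],"twist":[0,0,-1.204],"gripper":1}
    - {"offset":[-3,68,0],"twist":[0,0,-1.204],"gripper":1}
    - {"offset":[-3,68,0],"twist":[0,0,-1.204],"gripper":1}
    - {"offset":[-3,68,0],"twist":[0,0,-1.204],"gripper":1}
    - {"offset":[-3,68,0],"twist":[0,0,-1.204],"gripper":1}
  grip_force: 20

```text
t: 2.1
tool_pos: [0.622, 0.068, 0.2313]
tcp_rot: [-3.088, -0.576, 0.0]
force: [1.1, 0.8, 0.5]
finger_gap: 0.0851
finger_force: 0.0
```

```bash
cat >> h.py <<'E'
from scipy.spatial.transform import Rotation as Ro
def wpose():
    s=bot.read_state(); c=bot.calibration('wrist'); M=np.array(c['mount'])
    T=np.eye(4);T[:3,:3]=Ro.from_rotvec(s['tcp_rot']).as_matrix();T[:3,3]=s['tool_pos']; return T@M,c
def wonz(W,c,px,z):
    d=W[:3,:3]@np.array([(px[0]-c['cx'])/c['fx'],(px[1]-c['cy'])/c['fy'],1]);o=W[:3,3]; return o+d*(z-o[2])/d[2]
E
python3 - <<'E'
from h import *
s=bot.read_state();print(s['t'],s['tool_pos'],s['joints'],s['force'])
W,c=wpose(); np.save('W1.npy',W); print(W.round(3))
save('wrist','w1.png')
for n,z in (('knob_top',.122),('pointer_tip',.061),('magnet_green',.056),('home_slot',.056)):
    for r in bot.spot_point(n,'wrist')[:1]: print(n,r['conf'],np.round(r['point']),wonz(W,c,r['point'],z).round(4))
E
```

```text
2.1 [0.62198107 0.0679971  0.23130173] [ 5.61537696e-03  2.77653336e-01 -2.47731164e-02  1.26841788e+00
  1.16419920e-05  2.77829794e+00] [1.09607397 0.80631331 0.46645973]
[[ 0.361 -0.897 -0.255  0.687]
 [-0.932 -0.347 -0.1    0.094]
 [ 0.001  0.274 -0.962  0.374]
 [ 0.     0.     0.     1.   ]]
knob_top 0.9 [274. 210.] [0.6226 0.0692 0.122 ]
pointer_tip 0.66 [272. 157.] [0.6562 0.0844 0.061 ]
magnet_green 0.85 [196. 178.] [0.608  0.1486 0.056 ]
home_slot 0.61 [273. 196.] [0.6194 0.0689 0.056 ]
```

View pics/w1.png

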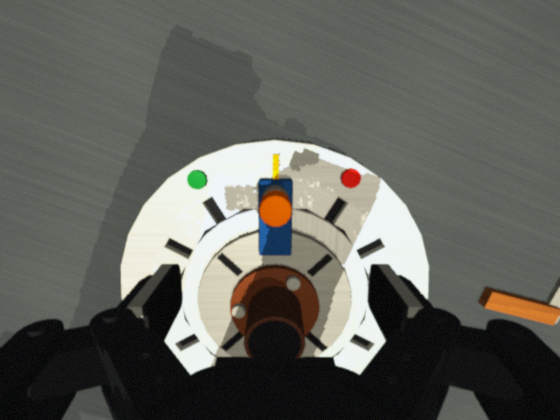

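The wrist view shows the knob top at (275,210), the green magnet at (197,179), its slot at (213,210), and regular slots at (178,246), (370,246), (189,342) and (363,342).

```bash
python3 - <<'E'
from h import *
from scipy.optimize import least_squares
W=np.load('W1.npy');c=bot.calibration('wrist');im=cv2.imread('pics/w1.png').astype(int)
def cen(mask,p,h):
    y0,x0=p[1]-h,p[0]-h; ys,xs=np.nonzero(mask[y0:y0+2*h,x0:x0+2*h]); return xs.mean()+x0,ys.mean()+y0,len(xs)
dark=im.max(2)<75
hsv=cv2.cvtColor(im.astype(np.uint8),cv2.COLOR_BGR2HSV)
sl=[(213,210),(335,210),(178,246),(370,246)]
X=[]
for p in sl:
    q=cen(dark,p,17);X.append(wonz(W,c,q,.056)[:2]);print(p,np.round(q,1),X[-1].round(4))
X=np.array(X)
H=hsv[:,:,0];sat=hsv[:,:,1]>150
k=cen(sat&(H>4)&(H<18)&(hsv[:,:,2]>170),(275,210),18);kn=wonz(W,c,k,.120)[:2]
g=wonz(W,c,cen(sat&(H>45)&(H<85),(197,179),14),.061)[:2]
pt=wonz(W,c,cen(sat&(H>20)&(H<35),(276,165),14),.061)[:2]
# axis from regular slots: bisector symmetric; angles th0±60, r .12
def f(p):
    a,b,t=p;r=[]
    for x,d in((X[2],60),(X[3],-60)):
        r+=list(x-[a+.12*np.cos(t+np.radians(d)),b+.12*np.sin(t+np.radians(d))])
    return r
s=least_squares(f,[.5095,.0255,.366]);a=s.x;print('axis',a[:2].round(4),'home',np.degrees(a[2]),'res',np.round(s.fun,4))
for n,x in(('gslot',X[0]),('rslot',X[1]),('knob',kn),('green',g),('ptr',pt)):
    d=x-a[:2];print(n,x.round(4),'r',np.hypot(*d).round(4),'rel',(np.degrees(np.arctan2(d[1],d[0])-a[2])).round(2))
E
```

```text
(213, 210) [214.3 210.1 207. ] [0.5829 0.1211]
(335, 210) [334.6 210.6 233. ] [0.628  0.0032]
(178, 246) [178.9 246.9 150. ] [0.5297 0.1438]
(370, 246) [369.4 247.1 136. ] [ 0.6041 -0.0489]
axis [0.5109 0.0259] home 21.113685123875914 res [ 0.0002 -0.0006 -0.0002  0.0006]
gslot [0.5829 0.1211] r 0.1194 rel 31.79
rslot [0.628  0.0032] r 0.1193 rel -32.08
knob [0.6219 0.0679] r 0.1187 rel -0.35
green [0.6088 0.1471] r 0.1558 rel 29.98
ptr [0.6495 0.0784] r 0.1483 rel -0.35
```

Request:
servo_tool:
  series:
    - {"offset":[0,0,-45],"twist":[0,0,0],"gripper":0.2}
    - {"offset":[0,0,-85],"twist":[0,0,0],"gripper":0.2}
    - {"offset":[0,0,-110],"twist":[0,0,0],"gripper":0.2}
    - {"offset":[0,0,-125],"twist":[0,0,0],"gripper":0.2}
    - {"offset":[0,0,-137],"twist":[0,0,0],"gripper":0}
    - {"offset":[0,0,-137],"twist":[0,0,0],"gripper":-0.2}
    - {"offset":[0,0,-137],"twist":[0,0,0],"gripper":-0.2}
    - {"offset":[0,0,-137],"twist":[0,0,0],"gripper":-0.25}
    - {"offset":[0,0,-137],"twist":[0,0,0],"gripper":-0.25}
    - {"offset":[0,0,-137],"twist":[0,0,0],"gripper":-0.25}
  grip_force: 20

```text
t: 3.35
tool_pos: [0.6227, 0.068, 0.0954]
tcp_rot: [3.089, 0.573, 0.003]
force: [1.0, 0.7, -0.4]
finger_gap: 0.0319
finger_force: 0.0
```

```bash
python3 - <<'E'
from h import *
save('wrist','w2.png'); s=bot.read_state();print(s['t'],s['force'],s['moment'],s['finger_gap'])
E
```

```text
3.4 [-0.03998978 -0.76106024 -0.43569086] [-0.0085335   0.05272257 -0.01185329] 0.03198440290594161
```

View pics/w2.png

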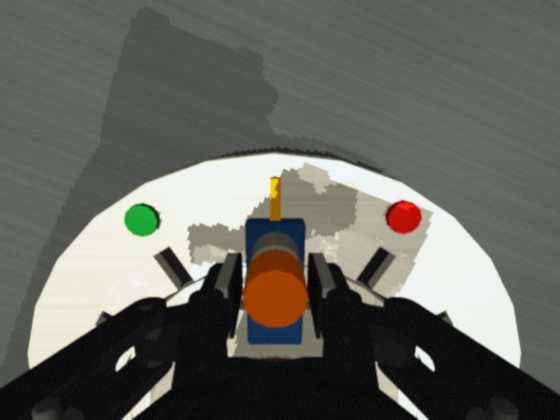

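The knob (x≈275) sits centred between the pads (≈239 and ≈311), so I'll close on it.

Request:
servo_tool:
  series:
    - {"offset":[0,0,0],"twist":[0,0,0],"gripper":-0.35}
    - {"offset":[0,0,0],"twist":[0,0,0],"gripper":-0.45}
    - {"offset":[0,0,0],"twist":[0,0,0],"gripper":-0.6}
    - {"offset":[0,0,0],"twist":[0,0,0],"gripper":-0.6}
  grip_force: 20

```text
t: 3.8
tool_pos: [0.6224, 0.0679, 0.0949]
tcp_rot: [3.088, 0.573, 0.001]
force: [-0.7, -0.3, 3.5]
finger_gap: 0.0275
finger_force: 19.8
```

Request:
servo_tool:
  series:
    - {"offset":[0,0,0],"twist":[0,0,0],"gripper":-0.7}
    - {"offset":[0,0,3],"twist":[0,0,0],"gripper":-0.7}
    - {"offset":[0,0,6],"twist":[0,0,0],"gripper":-0.7}
    - {"offset":[0,0,9],"twist":[0,0,0],"gripper":-0.7}
    - {"offset":[0,0,11.5],"twist":[0,0,0],"gripper":-0.7}
    - {"offset":[0,0,12],"twist":[0,0,0],"gripper":-0.7}
    - {"offset":[0,0,12],"twist":[0,0,0],"gripper":-0.7}
  grip_force: 35

```text
t: 4.5
tool_pos: [0.6222, 0.0679, 0.1059]
tcp_rot: [3.089, 0.573, 0.0]
force: [4.0, -0.6, -8.2]
finger_gap: 0.0267
finger_force: 34.9
```

```bash
python3 - <<'E'
from h import *
def lo(im):
    h=cv2.cvtColor(im,cv2.COLOR_BGR2HSV);m=(h[:,:,1]>150)&(h[:,:,0]>4)&(h[:,:,0]<18)&(h[:,:,2]>120);m[:,:245]=0;m[:,305:]=0;m[:230]=0;m[340:]=0
    ys,xs=np.nonzero(m);return xs.mean(),ys.mean(),ys.min(),ys.max(),len(xs)
save('wrist','w3.png')
for n in('w2','w3'):print(lo(cv2.imread(f'pics/{n}.png')))
E
```

```text
(np.float64(274.7563202247191), np.float64(297.844452247191), np.int64(269), np.int64(326), 2848)
(np.float64(274.690985619081), np.float64(297.0512101017187), np.int64(268), np.int64(325), 2851)
```

Request:
servo_tool:
  series:
    - {"offset":[-4.2,9.6,0],"twist":[0,0,0.0873],"gripper":-0.7}
    - {"offset":[-9.2,18.8,0],"twist":[0,0,0.1745],"gripper":-0.7}
    - {"offset":[-15,27.5,0],"twist":[0,0,0.2618],"gripper":-0.7}
    - {"offset":[-21.5,35.7,0],"twist":[0,0,0.349],"gripper":-0.7}
    - {"offset":[-28.7,43.3,0],"twist":[0,0,0.436],"gripper":-0.7}
    - {"offset":[-34,48,0],"twist":[0,0,0.495],"gripper":-0.7}
    - {"offset":[-36.6,50.2,0],"twist":[0,0,0.5236],"gripper":-0.7}
    - {"offset":[-36.6,50.2,0],"twist":[0,0,0.5236],"gripper":-0.7}
    - {"offset":[-36.6,50.2,0],"twist":[0,0,0.5236],"gripper":-0.7}

```text
t: 5.45
tool_pos: [0.5848, 0.1192, 0.1058]
tcp_rot: [-2.833, -1.353, 0.0]
force: [3.7, 4.1, -8.2]
finger_gap: 0.0269
finger_force: 35.2
```

```bash
python3 - <<'E'
from h import *
s=bot.read_state();print(s['t'],s['tool_pos'],s['force'],s['moment'])
save('wrist','w4.png')
E
```

```text
5.45 [0.58481715 0.11921605 0.10584228] [ 3.68807268  4.06039749 -8.23191397] [ 0.70531109 -0.87108679  0.30876914]
```

View pics/w4.png

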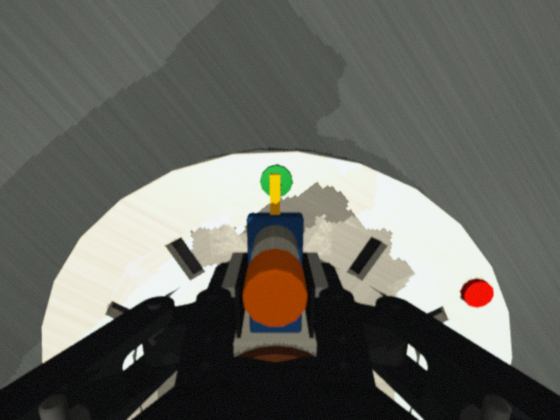

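The stage is at about 30°, with the pointer over the green magnet (276,182). Next I lower the pin onto the plate and loosen the fingers.

Request:
servo_tool:
  series:
    - {"offset":[0,0,-1],"twist":[0,0,0],"gripper":-0.7}
    - {"offset":[0,0,-2],"twist":[0,0,0],"gripper":-0.6}
    - {"offset":[0,0,-2],"twist":[0,0,0],"gripper":-0.35}
    - {"offset":[0,0,-2],"twist":[0,0,0],"gripper":-0.29}
    - {"offset":[0,0,-2],"twist":[0,0,0],"gripper":-0.29}
    - {"offset":[0,0,-2],"twist":[0,0,0],"gripper":-0.29}
    - {"offset":[0,0,-2],"twist":[0,0,0],"gripper":-0.29}
  grip_force: 20

```text
t: 6.2
tool_pos: [0.5855, 0.1179, 0.1048]
tcp_rot: [2.835, 1.352, 0.0]
force: [0.7, -0.1, 0.4]
finger_gap: 0.0302
finger_force: 0.0
```

Request:
servo_tool:
  series:
    - {"offset":[-0.4,0.3,0],"twist":[0,0,0.004],"gripper":-0.29}
    - {"offset":[-0.8,0.6,0],"twist":[0,0,0.008],"gripper":-0.29}
    - {"offset":[-1.2,0.9,0],"twist":[0,0,0.012],"gripper":-0.29}
    - {"offset":[-1.6,1.2,0],"twist":[0,0,0.016],"gripper":-0.29}
    - {"offset":[-2,1.6,0],"twist":[0,0,0.02],"gripper":-0.29}
    - {"offset":[-2.4,1.9,0],"twist":[0,0,0.024],"gripper":-0.29}
    - {"offset":[-2.7,2.2,0],"twist":[0,0,0.028],"gripper":-0.29}
    - {"offset":[-2.7,2.2,0],"twist":[0,0,0.028],"gripper":-0.29}

```text
t: 7.0
tool_pos: [0.5833, 0.1196, 0.1043]
tcp_rot: [2.815, 1.391, 0.0]
force: [4.1, -3.4, -2.6]
finger_gap: 0.0305
finger_force: 2.4
```

```bash
cat >> h.py <<'E'
def lo(im):
    h=cv2.cvtColor(im,cv2.COLOR_RGB2HSV);m=(h[:,:,1]>150)&(h[:,:,0]>4)&(h[:,:,0]<18)&(h[:,:,2]>120);m[:,:245]=0;m[:,305:]=0;m[:230]=0;m[340:]=0
    ys,xs=np.nonzero(m);return np.round((xs.mean(),ys.mean(),ys.min(),ys.max(),len(xs)),1)
E
python3 - <<'E'
from h import *
print(lo(cv2.imread('pics/w4.png')[:,:,::-1].copy()),lo(save('wrist','w5.png')))
s=bot.read_state();print(s['force'],s['tool_pos'])
E
```

```text
[ 274.5  297.   268.   325.  2855. ] [ 276.8  294.9  266.   323.  2773. ]
[ 3.44879566 -4.46792053 -2.18460657] [0.58330888 0.11965048 0.10433459]
```

Request:
servo_tool:
  series:
    - {"offset":[-0.3,0.2,0],"twist":[0,0,0.003],"gripper":-0.29}
    - {"offset":[-0.6,0.5,0],"twist":[0,0,0.006],"gripper":-0.29}
    - {"offset":[-0.9,0.7,0],"twist":[0,0,0.009],"gripper":-0.29}
    - {"offset":[-1.2,1.0,0],"twist":[0,0,0.013],"gripper":-0.29}
    - {"offset":[-1.2,1.0,0],"twist":[0,0,0.013],"gripper":-0.29}

```text
t: 7.55
tool_pos: [0.5811, 0.1217, 0.1043]
tcp_rot: [-2.806, -1.411, 0.001]
force: [0.4, -1.7, -0.8]
finger_gap: 0.0301
finger_force: 0.8
```

```bash
python3 - <<'E'
from h import *
print(lo(save('wrist','w6.png')))
s=bot.read_state();print(s['force'],s['tool_pos'])
E
```

```text
[ 276.9  285.6  258.   313.  2549. ]
[ 0.77944275 -2.43062691 -0.65500619] [0.58110339 0.12164629 0.10421771]
```

It looks dropped (the knob image got smaller). I'll open the fingers and check.

Request:
servo_tool:
  series:
    - {"offset":[0.5,-0.4,0],"twist":[0,0,0],"gripper":-0.2}
    - {"offset":[0.5,-0.4,0],"twist":[0,0,0],"gripper":0}
    - {"offset":[0.5,-0.4,0],"twist":[0,0,0],"gripper":0}

```text
t: 7.9
tool_pos: [0.5818, 0.1213, 0.1043]
tcp_rot: [-2.806, -1.411, -0.0]
force: [-0.1, 0.0, 0.5]
finger_gap: 0.0426
finger_force: 0.0
```

```bash
python3 - <<'E'
from h import *
print(lo(save('wrist','w7.png')))
s=bot.read_state();print(s['force'],s['tool_pos'])
W,c=wpose();C=W[:3,3];print('cam',C)
# width-based height: compare knob top z in w2 (home, z .122) and now, in tool frame
E
```

```text
[ 275.6  285.9  258.   313.  2592. ]
[-0.00885656 -0.44188279  0.39963787] [0.58185733 0.12127993 0.10432419]
cam [0.62344279 0.17771579 0.24699943]
```

View pics/w7.png

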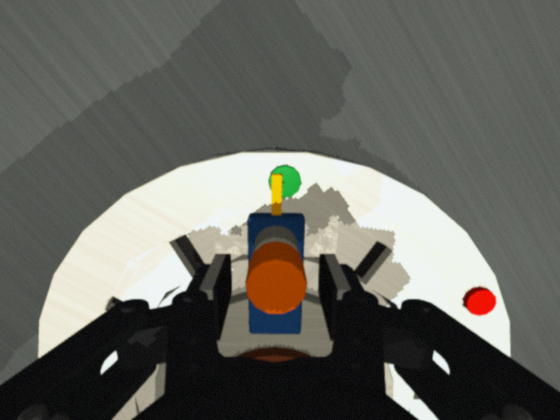

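The fingers are open. The pointer (277,190) is still over the green magnet (285,181), and the knob sits lower (row 286, was 295). I'll check the height by projection.

```bash
python3 - <<'E'
from h import *
W,c=wpose();Wi=np.linalg.inv(W);s=bot.read_state()
ax=np.array([.5100,.0248])
for th in (53.0,):
  u=np.array([np.cos(np.radians(th)),np.sin(np.radians(th))])
  for z in (.122,.1245,.1305):
    q=np.append(ax+.12*u,z);p=Wi[:3,:3]@q+Wi[:3,3];print(z,c['fx']*p[0]/p[2]+c['cx'],c['fy']*p[1]/p[2]+c['cy'])
# w2 reference: knob top rel +.0266 to TCP
q=np.append(s['tool_pos'][:2],s['tool_pos'][2]+.0266);p=Wi[:3,:3]@q+Wi[:3,3];print('ref',c['fx']*p[0]/p[2]+c['cx'],c['fy']*p[1]/p[2]+c['cy'])
E
```

```text
0.122 276.5358272157422 288.6068574563309
0.1245 276.5719329266369 291.5012754852639
0.1305 276.66398093034644 298.88031317383025
ref 275.0542626690078 298.7831055393853
```

Request:
servo_tool:
  series:
    - {"offset":[0,0,0],"twist":[0,0,0],"gripper":0.5}
    - {"offset":[0,0,5],"twist":[0,0,0],"gripper":0.5}
    - {"offset":[0,0,30],"twist":[0,0,0],"gripper":0.5}
    - {"offset":[0,0,70],"twist":[0,0,0],"gripper":0.5}
    - {"offset":[0,0,110],"twist":[0,0,0],"gripper":0.5}
    - {"offset":[0,0,130],"twist":[0,0,0],"gripper":0.5}
    - {"offset":[0,0,130],"twist":[0,0,0],"gripper":0.5}

```text
t: 8.65
tool_pos: [0.5848, 0.1213, 0.2393]
tcp_rot: [2.804, 1.409, 0.013]
force: [1.1, -1.0, -0.4]
finger_gap: 0.0639
finger_force: 0.0
```

```bash
python3 - <<'E'
from h import *
a=save('side','side1.png')[130:250,220:380];b=save('scene','scene1.png')[180:310,200:360]
a=cv2.resize(a,(400,300),interpolation=2);b=cv2.resize(b,(400,325),interpolation=2)[:300]
cv2.imwrite('pics/fin.png',np.hstack([a,b])[:,:,::-1])
s=bot.read_state();W,c=wpose();save('wrist','w8.png')
print(s['t'],s['tool_pos'],s['force'])
def kp(cam):
    r=bot.spot_point('knob_top',cam)[0];return r
r=kp('wrist');print(r['conf'],r['point'])
Wi=np.linalg.inv(W)
def cc(cam,im,lo_,box):
    h=cv2.cvtColor(im,cv2.COLOR_BGR2HSV);m=(h[:,:,1]>150)&(h[:,:,0]>4)&(h[:,:,0]<18)&(h[:,:,2]>110);M=np.zeros_like(m);x0,y0,x1,y1=box;M[y0:y1,x0:x1]=m[y0:y1,x0:x1];ys,xs=np.nonzero(M);return xs.mean().round(1),ys.mean().round(1),len(xs)
# knob mid height z=.110 projected vs blob, before and after
for cam,f0,f1,b0,b1 in(('scene','scene0','scene1',(255,235,285,265),(270,240,320,280)),('side','side0','side1',(290,172,312,192),(280,155,312,185))):
    k=bot.calibration(cam);R=np.array(k['R']);t=np.array(k['t'])
    for f,th,b in((f0,21.1,b0),(f1,53.0,b1)):
        out=[]
        for z in(.110,.1185):
            q=R@np.array([.510+.12*np.cos(np.radians(th)),.0248+.12*np.sin(np.radians(th)),z])+t
            out.append(np.round((k['fx']*q[0]/q[2]+k['cx'],k['fy']*q[1]/q[2]+k['cy']),1))
        print(cam,f,cc(cam,cv2.imread(f'pics/{f}.png'),0,b),'home/plate pred',out)
E
```

```text
8.75 [0.58209117 0.12104044 0.23457929] [-0.14260448  0.89815215 -0.98358228]
0.83 [272.9, 207.3]
scene scene0 (np.float64(270.3), np.float64(251.3), 148) home/plate pred [array([268.3, 253.3]), array([268.3, 251.3])]
scene scene1 (np.float64(296.0), np.float64(260.6), 144) home/plate pred [array([295.7, 260.4]), array([295.9, 258.3])]
side side0 (np.float64(300.4), np.float64(181.6), 49) home/plate pred [array([300.4, 182. ]), array([300.5, 180.1])]
side side1 (np.float64(288.5), np.float64(172.0), 51) home/plate pred [array([288.4, 172.5]), array([288.5, 170.7])]
```

View pics/fin.png

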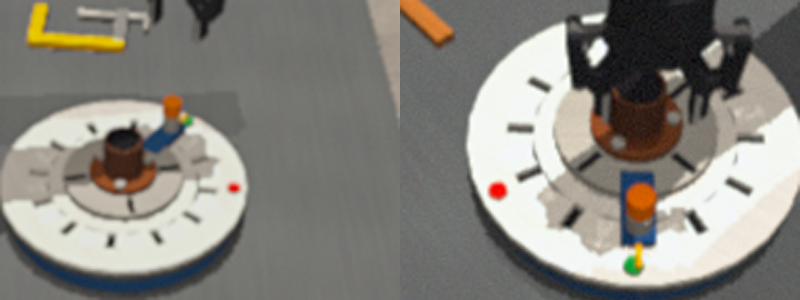

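Both views show the pointer over the green magnet, the gripper clear, and the knob at its home height: the side row is 172.0, predicted 172.5 home and 170.7 on the plate.

```bash
python3 -c "
from cell import bot
print(bot.close_job())"
```

```text
the job is handed in; nothing more can be done
None
```

I turned the table one station to the slot by the green magnet and handed the job in at about 9 s of the 51 s; camera checks beforehand showed the pin home, the pointer over green and the gripper clear, and no verdict came back.

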